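Open and hold the sample chamber's gate

ROBOT

A 6-joint arm with a two-finger parallel gripper is mounted at the origin on the work surface. World frame = base frame: x ahead of the robot, y to its left, z up, the work surface at z = 0. Lengths are in mm, angles in rad, forces in N, time in s.
With the tool pointing down it reaches from about 275 to 750 mm from the base axis. Payload 10.2 kg.
Tool frame: the origin (TCP) lies at the centre of the arm's flange, where the gripper is bolted on; the fingertips stand ctrl.tip_reach ahead of it and the grasp point (between the pads) lies 155 mm ahead of it (ctrl.tip_reach is the distance from the TCP to the fingertips, in mm); z points along the fingers, y is the direction in which the jaws open and shut (so a half turn about z gives the same grasp; the last joint's range is limited). The gripper opens to 85 mm and grips with 20 to 120 N. Pads are 22 mm wide; open, the fingers measure 114 mm over their backs; the gripper's body (76 mm by 85 mm) begins 54 mm behind the grasp point. The pads swing forward as they close: fully open they stand 13 mm farther back than shut.
Start: joints at [-1.484, 0.313, 1.498, -0, 1.331, -0.223], TCP at [160.043, -500.019, 404.694] pointing down, gripper open.
Joint ranges: [-2.94, 2.94], [-0.97, 2.17], [0.19, 2.56], [-1.23, 4.37], [0.02, 3.11], [-2.88, 2.88]. Speed limits (rad/s): [2.39, 2.39, 3.01, 3.14, 3.14, 3.14].

INTERFACE

Orientations are given as a unit quaternion [w, x, y, z].
In Python, from rig import ctrl, viewer gives the robot as it stands.
- The arm moves only by the tool drive_tool, never from a script. Its argument "rows" is a list that holds one entry, the list of rows, each a list of 6 numbers: the shift along the world's x, y, z normalised to -1 to 1, where 1 is 0.1 m, then the turn, a rotation vector about the world's x, y, z normalised to -1 to 1, where 1 is 90 degrees. A call has 1 to 10 rows; each row is the pose to reach, as a shift and turn from the pose measured when the call began; what a row does not reach only later rows make up. A row lasts 1/8 s, in which the tool goes at most 62.5 mm and 10.7 degrees, less where a joint would pass 70% of its speed; a pose out of reach is approached as far as the arm can. A call with a number of a shift or a turn outside -1 to 1 is refused whole. A call with a gripper value outside its range is refused whole. "fingers" is the opening, from -1 (shut) to 1 (fully open), set as the call begins (left out, the last holds). The fingers move at their own pace and stop on an object; "force" is the grip in N (left out, the last holds). Time passes only in rows, so rows that repeat a pose let the fingers close. It gives the time, the measured TCP pose, the force and the opening at its end, in the units of the state.
- ctrl.sense(): the state, without advancing time (a new reading comes with each control period).
- viewer.capture(name): name is "scene" or "side" or "wrist"; returns the picture (384x512x3 uint8, red, green, blue); there is no depth.
- viewer.calibration(name): a dict with "mtx" (3x3 intrinsics, pixels), "extrinsics" (4x4, takes a point from camera to world coordinates). Camera axes: x right, y up, looking along -z (the intrinsics and any distortion apply to the point x, -y, -z); pixel columns grow to the right and rows downward; lengths in mm; the calibration is good to about 2 mm. A picture is of the moment at which its call begins: read the wrist's pose just before it. calibration takes no time and is no camera call; for the wrist camera it gives the pose at the moment of the call.
- ctrl.finish_job(): hands the job in, once; it reports no verdict.
The state is a dict: "time_s": time; "joints": joint angles; "dq": joint speeds; "tau": joint torques, N m; "eef_pos": TCP position; "ee_rot": TCP orientation; "force": force on the tool from outside, world axes, zero at the start; "wrist_torque": the same for the moment, N m; "grip_width": opening from 0.0 (shut) to 1.0 (fully open).
Only numpy, scipy, OpenCV 4.12 (cv2) and the standard library are available. Lean on these libraries where they do the work, as an engineer would, in place of code of your own. Each camera call takes 0.05 s, during which the arm holds its last target.

TASK

Get the sample chamber ready for a colleague to change the jar: press the black vent plunger on its roof all the way down to its stop, then squeeze the orange catch fully in, and after it the blue catch. Then take the gate by its black upright post, swing it open past its click to well over 70 degrees, and finish while still holding it wide open by the post: it swings back if let go. Leave the loose jars and the bottle beside the chamber standing where they are.

Things in the scene. Friction and masses are not known exactly. Their poses are not given: they have to be found in the camera images.
- chamber: White bench-top sample chamber, red strip on its front, fixed: 130 deep (x) x 250 wide (y) x 120 high. Origin: centre of its underside; -x is its front (robot's side), +y its left seen from the robot. The flat roof carries the vent plunger (left) and, at -25 in x and -80 and +16 in y, the two catches; which catch is where varies. An amber see-through gate in an aluminium frame closes the front.
- plunger_top (a point): Centre of the top of the black round plunger head (30 across, 12 thick) on a steel stem; it stands 50 above the roof when up, at 0, +95 in the chamber's x, y. Press straight down.
- plunger (a joint): Travel of the plunger, metres: 0 up, 0.012 at its stop (it springs up again). It takes 2 N to start and 8 N at the stop.
- amber_grip (a point): Orange pinch catch: point 28 above the roof, midway between its two upright tabs as built (each 6 thick along the chamber's y, 24 wide along x, top 45 above the roof). Over their outer faces the tabs are 50 apart when out, 32 when both are fully in. Squeeze them together along the chamber's y, one finger outside each tab. Axes as the chamber's.
- blue_grip (a point): Centre of the blue pinch catch, the same as the orange one but blue. On both, small lips 6 to 14 above the roof reach forward from the tabs in front of pins on the gate's top and lock it until both tabs of both catches are in by 5.5 or more.
- amber_left (a joint): The left (+y) tab of the orange catch, travel in metres: 0 out (it starts within 0.0015 of that), grows as it is pushed in towards the middle of the catch (-y), 0.009 is fully in. Pushing it takes about 3 N; it stays where it is pushed.
- amber_right (a joint): The right (-y) tab of the orange catch, travel in metres: 0 out (it starts within 0.0015 of that), grows as it is pushed in towards the middle of the catch (+y), 0.009 is fully in. Pushing it takes about 3 N; it stays where it is pushed.
- blue_left (a joint): The left (+y) tab of the blue catch, travel in metres: 0 out (it starts within 0.0015 of that), grows as it is pushed in towards the middle of the catch (-y), 0.009 is fully in. Pushing it takes about 3 N; it stays where it is pushed.
- blue_right (a joint): The right (-y) tab of the blue catch, travel in metres: 0 out (it starts within 0.0015 of that), grows as it is pushed in towards the middle of the catch (+y), 0.009 is fully in. Pushing it takes about 3 N; it stays where it is pushed.
- gate (a joint): Gate angle, rad: 0 shut, grows as it opens towards the robot (free right end swings to the chamber's -x, clockwise seen from above), stop at 1.6. A spring pulls it shut (2 N at the post when shut, 5 N wide open); a ball click between about 0.45 and 0.75 rad needs up to 10 N at the post. Locked until both catches are in.
- gate_hinge (a point): A point on the gate's upright hinge axis, at the height of the middle of the post's grip; at -71, +60 in the chamber's x, y, 155 above the table. The gate panel is 170 long from the hinge, 8 thick, 15 to 115 above the table.
- gate_post: Black upright round post, 18 across, the gate's handle, a sleeve free to turn about its axis. Origin: on its axis at grip height, 155 above the table; its top is 25 above, it reaches 40 below. With the gate shut it stands 44 in front of the panel's mid-plane and 92 from the hinge: at (-44, -92) from the hinge in the chamber's x, y. The gate's pins behind it rise to 135.
- jar1: Loose sample jar, brown with a white cap, 48 across, 65 high, not part of the work. Origin: centre of its underside.
- jar2: Loose sample jar, brown with a white cap, 48 across, 65 high, not part of the work. Origin: centre of its underside.
- jar3: Loose sample jar, brown with a white cap, 48 across, 65 high, not part of the work. Origin: centre of its underside.
- bottle: Loose glass bottle with a blue cap, 64 across, 140 high, not part of the work. Origin: centre of its underside.
Not all that is in view belongs to the job. What is shaped like the jar2 but turquoise or yellow is not meant.

How it is judged:
By the outcome, as a careful person would: the job done as asked, in the order asked, and still so for the second after the job is handed in, while the arm keeps its last pose, push and grip.
It also fails if it takes over 56 s, if anything falls off the work surface, if the arm or the gripper's body presses on something with over 40 N, if the wrist force passes 120 N, or if a joint passes its speed limit or range.

## Working session

There is one attempt and no reset: what is moved stays moved. The work goes in short steps, Python scripts to look and compute and a tool call to move; the robot and the scene stay as the last step left them, time stands still between calls to the robot, and variables do not carry over. Pictures are saved under pics/ and viewed, and the job is handed in when it is done.

Besides the shell and the picture viewer there is one more tool, called after ">>>" by a JSON object that holds its "fn" and its "kwargs", one argument or row to a line. drive_tool: Moves the arm, as the interface text tells. Scaled input: -1 to 1 covers 0.1 m each way for a shift and 90 degrees each way for a turn. Its arguments: {"type":"object","properties":{"rows":{"type":"array","items":{"type":"array","items":{"type":"array","items":{"type":"number"}}}},"fingers":{"type":"number"},"force":{"type":"number"}},"required":["rows"]}

```bash
ls; mkdir -p pics; python3 - <<'E'
from rig import ctrl, viewer
import cv2
s=ctrl.sense();print({k:s[k] for k in('time_s','eef_pos','ee_rot','force','grip_width')},ctrl.tip_reach)
for n in("scene","side","wrist"):
    c=viewer.calibration(n);print(n,c)
    cv2.imwrite(f"pics/{n}0.png",viewer.capture(n)[:,:,::-1])
E
```

```text
pics
{'time_s': 0.0, 'eef_pos': array([ 160.03020426, -499.96083887,  404.13878159]), 'ee_rot': array([-6.48838850e-04,  9.88026054e-01,  1.54285751e-01,  4.40797338e-05]), 'force': array([ 0.29419612,  0.71097904, -0.58937284]), 'grip_width': 0.9960138954032008} 173.4
scene {'mtx': array([[366.16045106,   0.        , 255.83222455],
       [  0.        , 366.16045106, 190.60626671],
       [  0.        ,   0.        ,   1.        ]]), 'extrinsics': array([[ 1.09919558e-01, -7.99270859e-01,  5.90833127e-01,
         1.04888974e+03],
       [ 9.93900573e-01,  8.30604351e-02, -7.25438784e-02,
        -8.59060150e+01],
       [ 8.90735140e-03,  5.95203375e-01,  8.03525732e-01,
         7.20752572e+02],
       [ 0.00000000e+00,  0.00000000e+00,  0.00000000e+00,
         1.00000000e+00]])}
side {'mtx': array([[405.15631487,   0.        , 255.8606347 ],
       [  0.        , 405.15631487, 193.17513116],
       [  0.        ,   0.        ,   1.        ]]), 'extrinsics': array([[-7.30865822e-01,  5.17877141e-01, -4.44565424e-01,
         2.28189548e+02],
       [-6.82361699e-01, -5.68509822e-01,  4.59542266e-01,
         4.05057140e+02],
       [-1.47533752e-02,  6.39218154e-01,  7.68883924e-01,
         7.90750068e+02],
       [ 0.00000000e+00,  0.00000000e+00,  0.00000000e+00,
         1.00000000e+00]])}
wrist {'mtx': array([[298.8242026 ,   0.        , 255.60070507],
       [  0.        , 298.8242026 , 193.14599449],
       [  0.        ,   0.        ,   1.        ]]), 'extrinsics': array([[ 3.04999724e-01,  9.13451874e-01,  2.69408320e-01,
         2.28500358e+02],
       [-9.52351671e-01,  2.92900582e-01,  8.50619998e-02,
        -4.77588445e+02],
       [-1.20981071e-03, -2.82515350e-01,  9.59262015e-01,
         3.73829423e+02],
       [ 0.00000000e+00,  0.00000000e+00,  0.00000000e+00,
         1.00000000e+00]])}
```

View pics/scene0.png

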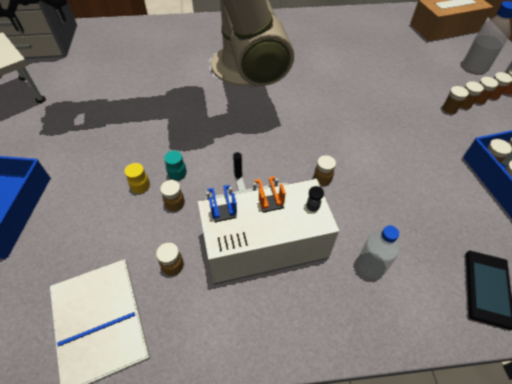

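View pics/side0.png

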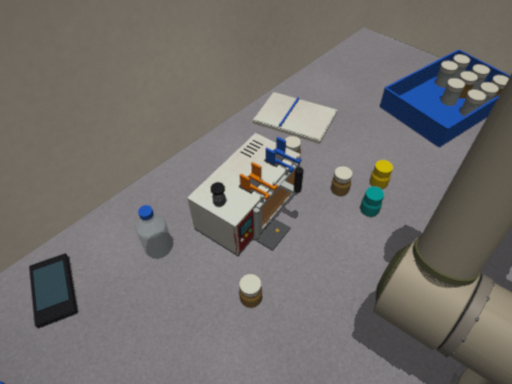

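View pics/wrist0.png

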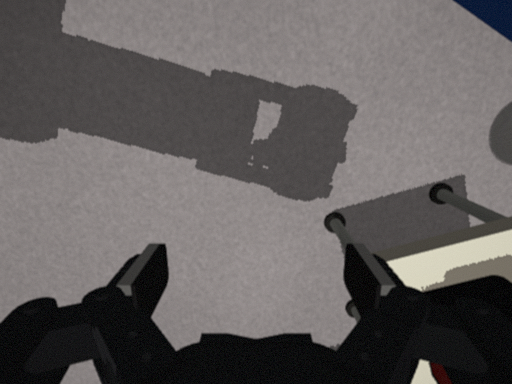

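```bash
python3 - <<'E'
import cv2
a=cv2.imread('pics/scene0.png')[140:290,140:400];cv2.imwrite('pics/sc_c.png',cv2.resize(a,None,fx=3,fy=3,interpolation=cv2.INTER_CUBIC))
a=cv2.imread('pics/side0.png')[120:320,130:390];cv2.imwrite('pics/si_c.png',cv2.resize(a,None,fx=3,fy=3,interpolation=cv2.INTER_CUBIC))
E
```

```text
(no output)
```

View pics/sc_c.png

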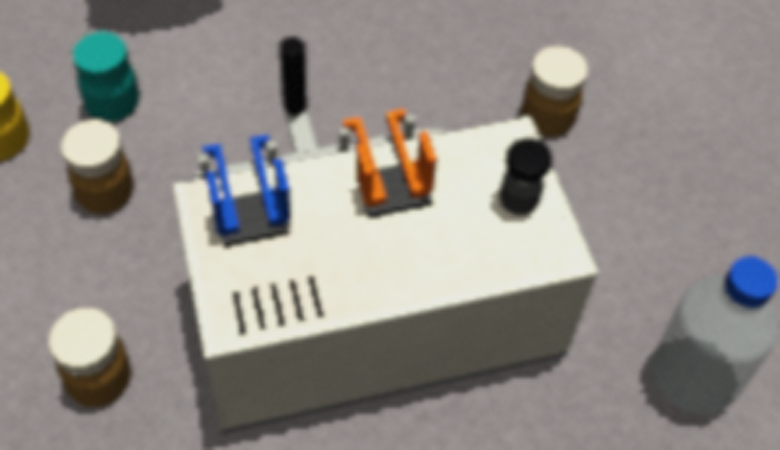

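View pics/si_c.png

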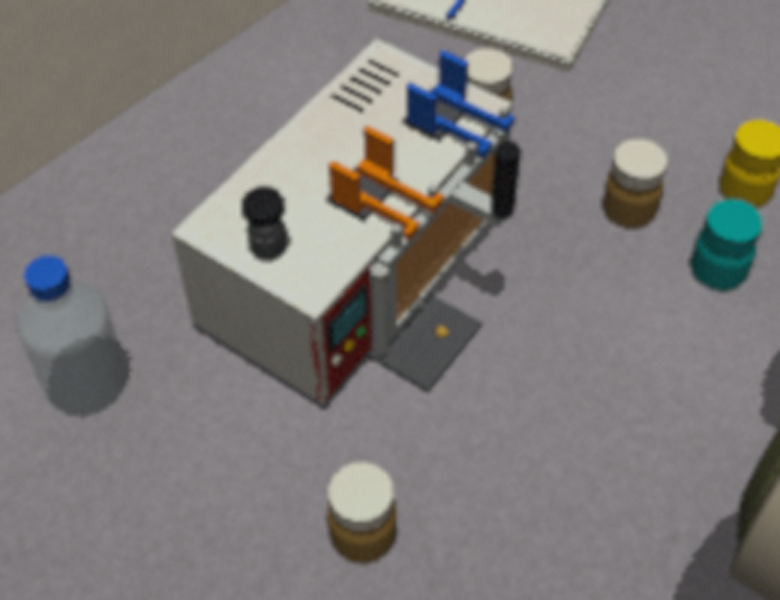

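```bash
cat > h.py <<'E'
import numpy as np, cv2
from rig import ctrl, viewer
def ray(n,uv,c=None):
    c=c or viewer.calibration(n);K,E=c['mtx'],c['extrinsics']
    d=np.linalg.inv(K)@[uv[0],uv[1],1]; d=E[:3,:3]@[d[0],-d[1],-d[2]]
    return E[:3,3],d/np.linalg.norm(d)
def onz(n,uv,z,c=None):
    o,d=ray(n,uv,c);return o+d*(z-o[2])/d[2]
def tri(r):
    A=0;b=0
    for o,d in r:
        P=np.eye(3)-np.outer(d,d);A=A+P;b=b+P@o
    p=np.linalg.solve(A,b);return p,[np.linalg.norm((np.eye(3)-np.outer(d,d))@(p-o)) for o,d in r]
def proj(n,p,c=None):
    c=c or viewer.calibration(n);K,E=c['mtx'],c['extrinsics']
    q=E[:3,:3].T@(np.asarray(p)-E[:3,3]);q=K@[q[0],-q[1],-q[2]];return q[:2]/q[2]
E
cat > m.py <<'E'
from h import *
S=lambda u,v:(140+u/3-.33,140+v/3-.33)
T=lambda u,v:(130+u/3-.33,120+v/3-.33)
obs=[]
for uv,l in [((525,118),(-65,125)),((595,270),(65,125)),((207,352),(65,-125)),((175,183),(-65,-125))]:
    p=onz('scene',S(*uv),120)[:2];obs.append((p,l,'sc'))
for uv,l in [((175,235),(65,125)),((322,318),(-65,125)),((378,40),(65,-125))]:
    p=onz('side',T(*uv),120)[:2];obs.append((p,l,'si'))
def fit(o):
    P=np.array([a[0] for a in o]);L=np.array([a[1] for a in o],float)
    pc,lc=P.mean(0),L.mean(0)
    z=((P-pc)@[1,1j])*np.conj((L-lc)@[1,1j]);th=np.angle(z.sum())
    R=np.array([[np.cos(th),-np.sin(th)],[np.sin(th),np.cos(th)]])
    t=pc-R@lc;return th,t,(P-L@R.T-t)
for s in('sc','si',None):
    o=[a for a in obs if s in(None,a[2])];th,t,r=fit(o);print(s,np.degrees(th),t,r.round(1).tolist())
R=np.array([[np.cos(th),-np.sin(th)],[np.sin(th),np.cos(th)]])
W=lambda x,y:R@[x,y]+t
print('plunger',W(0,95),'tri',tri([ray('scene',S(528,157)),ray('side',T(264,203))]))
print('post',W(-71-44,60-92),'tri top',tri([ray('scene',S(293,42)),ray('side',T(507,147))]))
print('blue',W(-25,-80),'or',W(-25,16),'hinge',W(-71,60))
for n,a,b in(('jarA',(557,65),(361,495)),('jarB',(93,143),(640,158)),('jarC',(84,333),(488,68)),('teal',(102,50),(732,222))):
    print(n,tri([ray('scene',S(*a)),ray('side',T(*b))]))
print('bottle',tri([ray('scene',S(752,275)),ray('side',T(47,270))]))
E
python3 m.py
```

```text
sc 7.3632580469937 [667.71690946 -18.5479583 ] [[2.6, -2.8], [-1.2, -0.5], [-2.2, 1.8], [0.8, 1.5]]
si 7.853486350393041 [666.77122424 -21.58719313] [[0.1, 0.6], [0.6, -1.1], [-0.7, 0.5]]
None 7.564038467857029 [667.21592775 -19.81610245] [[3.5, -1.3], [-0.3, 0.6], [-2.1, 2.8], [0.8, 3.0], [-1.0, -0.9], [-0.4, -3.3], [-0.6, -0.8]]
plunger [654.71067584  74.35724131] tri (array([656.57421122,  74.56938294, 167.80479341]), [np.float64(1.0134595970387361), np.float64(1.0134595970386842)])
post [557.42891226 -66.67558634] tri top (array([559.28411477, -64.17911099, 183.26500462]), [np.float64(0.5896060096658229), np.float64(0.5896060096657894)])
blue [ 652.96420732 -102.41082664] or [640.32732117  -7.24618453] hinge [588.93569068  30.3157685 ]
jarA (array([497.12283352, 148.27538346,  63.49835791]), [np.float64(0.958786175386603), np.float64(0.9587861753866296)])
jarB (array([ 536.76785887, -216.71262057,   65.22746946]), [np.float64(1.722350804141109), np.float64(1.722350804141063)])
jarC (array([ 695.29862027, -217.51486815,   64.61541499]), [np.float64(0.6591616703728095), np.float64(0.6591616703727237)])
teal (array([ 445.18465932, -210.84712951,   65.20018611]), [np.float64(0.21041567982673723), np.float64(0.2104156798267447)])
bottle (array([739.9924438 , 200.0362414 , 141.34476894]), [np.float64(0.5825299454782377), np.float64(0.582529945478323)])
```

>>> {"fn": "drive_tool", "kwargs": {
  "rows": [
    [[0.4,0.48,0,0,0,-0.113],[0.83,0.96,0,0,0,-0.113],[0.83,0.96,0,0,0,-0.113]]
  ],
  "fingers": -1
}}

```text
time_s: 0.52
eef_pos: [244.9, -401.6, 404.5]
ee_rot: [-0.001, 0.998, 0.068, 0.0]
force: [-1.1, -2.2, 0.0]
grip_width: 0.375
```

>>> {"fn": "drive_tool", "kwargs": {
  "rows": [
    [[0.4,0.48,0,0,0,0],[0.83,0.96,0,0,0,0],[0.83,0.96,0,0,0,0]]
  ]
}}

```text
time_s: 0.9
eef_pos: [329.3, -303.9, 404.5]
ee_rot: [-0.001, 0.998, 0.07, 0.0]
force: [-0.9, -0.0, -0.4]
grip_width: 0.001
```

>>> {"fn": "drive_tool", "kwargs": {
  "rows": [
    [[0.4,0.48,0,0,0,0],[0.83,0.96,0,0,0,0],[0.83,0.96,0,0,0,0]]
  ]
}}

```text
time_s: 1.27
eef_pos: [413.5, -206.6, 404.3]
ee_rot: [-0.001, 0.997, 0.072, 0.0]
force: [-0.1, 0.5, 1.0]
grip_width: 0.005
```

>>> {"fn": "drive_tool", "kwargs": {
  "rows": [
    [[0.4,0.48,0,0,0,0],[0.83,0.96,0,0,0,0],[0.83,0.96,0,0,0,0]]
  ]
}}

```text
time_s: 1.65
eef_pos: [497.8, -110.0, 403.8]
ee_rot: [-0.001, 0.997, 0.073, 0.0]
force: [-0.7, -0.2, -0.8]
grip_width: -0.002
```

>>> {"fn": "drive_tool", "kwargs": {
  "rows": [
    [[0.4,0.48,0,0,0,0],[0.83,0.96,0,0,0,0],[0.83,0.96,0,0,0,0]]
  ]
}}

```text
time_s: 2.02
eef_pos: [582.1, -14.0, 402.9]
ee_rot: [-0.001, 0.997, 0.074, -0.0]
force: [0.1, -0.3, 0.2]
grip_width: -0.003
```

>>> {"fn": "drive_tool", "kwargs": {
  "rows": [
    [[-0.3,-0.3,0.3,0,0,0],[-0.5,-0.2,0.4,0,0,0],[-0.5,-0.2,0.4,0,0,0],[-0.5,-0.2,0.4,0,0,0]]
  ]
}}

```text
time_s: 2.52
eef_pos: [532.2, -35.4, 442.3]
ee_rot: [-0.001, 0.997, 0.073, -0.001]
force: [-0.4, 0.1, -0.4]
grip_width: 0.003
```

```bash
python3 - <<'E'
from h import *
import pickle
c=viewer.calibration('wrist');im=viewer.capture('wrist')
pickle.dump(c,open('w1.pkl','wb'));cv2.imwrite('pics/w1.png',im[:,:,::-1])
cv2.imwrite('pics/w1b.png',cv2.resize(im[:,:,::-1],(800,600),interpolation=cv2.INTER_CUBIC))
print(ctrl.sense()['eef_pos'],c['extrinsics'][:3,3])
th=np.radians(7.6);R=np.array([[np.cos(th),-np.sin(th)],[np.sin(th),np.cos(th)]]);t=np.array([667,-20])
for n,l in dict(pl=(0,95,170),post=(-115,-32,180),fl=(-65,125,120),fr=(-65,-125,120),bl=(65,125,120),orange=(-25,16,165),blue=(-25,-80,165)).items():
    print(n,(proj('wrist',[*(R@l[:2]+t),l[2]],c)).round(1))
E
```

```text
[532.3685253  -35.09716677 442.1511306 ] [603.26713492 -24.38918479 411.87763958]
pl [130.3   9.8]
post [300.7 172.7]
fl [127.1 104.1]
fr [393.6 108.1]
bl [109.8 -62.6]
orange [241.1  50.9]
blue [368.1  52.8]
```

View pics/w1b.png

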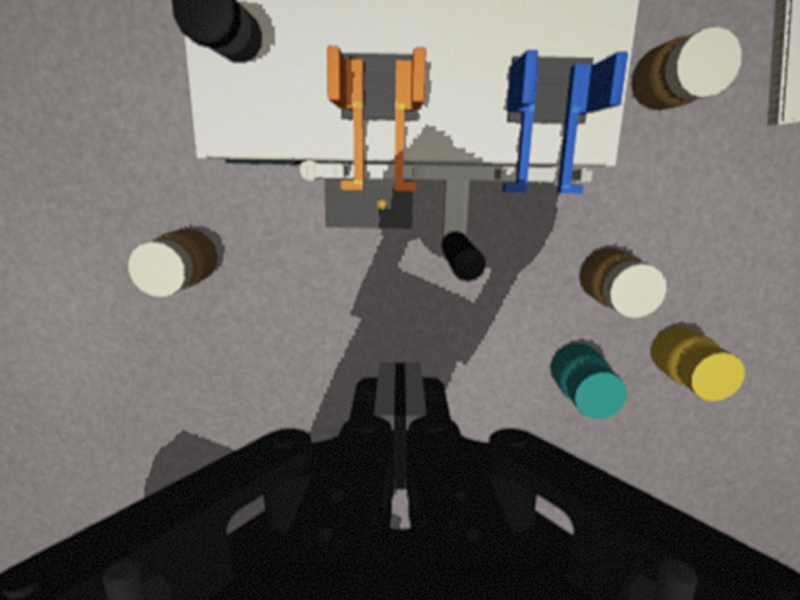

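>>> {"fn": "drive_tool", "kwargs": {
  "rows": [
    [[0.4,0.35,-0.1,0,0,-0.01],[0.8,0.7,-0.3,0,0,-0.01],[1.0,0.9,-0.4,0,0,-0.01],[1.0,0.9,-0.4,0,0,-0.01]]
  ]
}}

```text
time_s: 3.08
eef_pos: [633.5, 55.7, 399.5]
ee_rot: [-0.001, 0.998, 0.067, -0.003]
force: [-0.6, -1.0, 0.3]
grip_width: -0.002
```

>>> {"fn": "drive_tool", "kwargs": {
  "rows": [
    [[0.23,0.19,-0.1,0,0,0],[0.23,0.19,-0.35,0,0,0],[0.23,0.19,-0.45,0,0,0],[0.23,0.19,-0.45,0,0,0]]
  ]
}}

```text
time_s: 3.58
eef_pos: [656.3, 74.0, 354.5]
ee_rot: [-0.001, 0.998, 0.066, -0.003]
force: [0.5, 0.5, 0.5]
grip_width: 0.002
```

>>> {"fn": "drive_tool", "kwargs": {
  "rows": [
    [[0,0,-0.08,0,0,0],[0,0,-0.13,0,0,0],[0,0,-0.17,0,0,0],[0,0,-0.19,0,0,0],[0,0,-0.19,0,0,0]]
  ]
}}

```text
time_s: 4.2
eef_pos: [656.4, 73.8, 336.0]
ee_rot: [-0.001, 0.998, 0.066, -0.003]
force: [-2.1, -2.1, 5.5]
grip_width: -0.0
```

>>> {"fn": "drive_tool", "kwargs": {
  "rows": [
    [[0,0,-0.03,0,0,0],[0,0,-0.05,0,0,0],[0,0,-0.06,0,0,0],[0,0,-0.06,0,0,0]]
  ]
}}

```text
time_s: 4.7
eef_pos: [656.2, 73.8, 331.4]
ee_rot: [-0.001, 0.998, 0.066, -0.002]
force: [-4.0, -0.9, 10.7]
grip_width: -0.0
```

>>> {"fn": "drive_tool", "kwargs": {
  "rows": [
    [[0,0,-0.02,0,0,0],[0,0,-0.03,0,0,0],[0,0,-0.03,0,0,0]]
  ]
}}

```text
time_s: 5.08
eef_pos: [656.0, 73.9, 331.3]
ee_rot: [-0.0, 0.998, 0.066, -0.001]
force: [-8.3, -0.9, 17.4]
grip_width: 0.0
```

```bash
python3 - <<'E'
from h import *
im=viewer.capture('side')
cv2.imwrite('pics/p1.png',cv2.resize(im[120:320,130:390,::-1],None,fx=3,fy=3,interpolation=cv2.INTER_CUBIC))
E
```

```text
(no output)
```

View pics/p1.png

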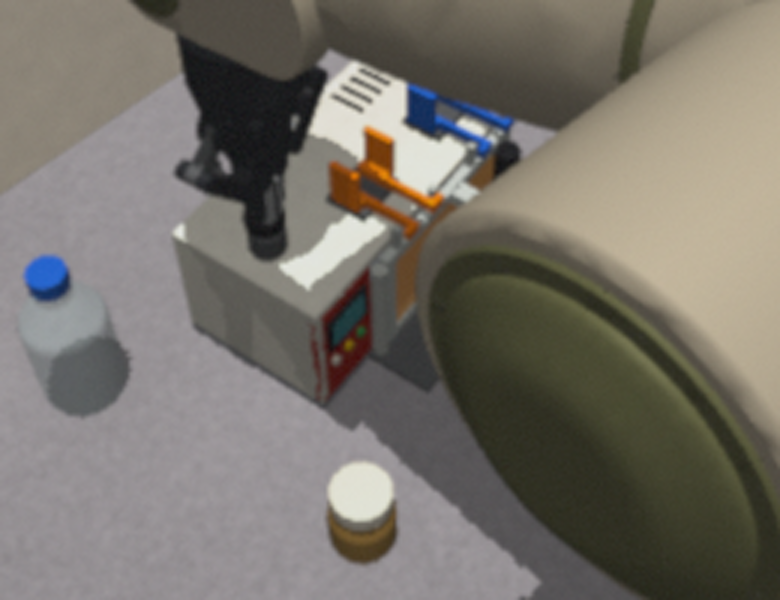

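>>> {"fn": "drive_tool", "kwargs": {
  "rows": [
    [[0,0,0.3,0,0,0],[0,0,0.6,0,0,0],[-0.08,-0.4,0.75,0,0,0],[-0.15,-0.81,0.75,0,0,0],[-0.15,-0.81,0.75,0,0,0],[-0.15,-0.81,0.75,0,0,0]]
  ],
  "fingers": 0.6,
  "force": 20
}}

```text
time_s: 5.88
eef_pos: [641.1, -6.6, 406.0]
ee_rot: [-0.001, 0.998, 0.066, -0.001]
force: [0.0, 0.1, 0.1]
grip_width: 0.806
```

```bash
python3 - <<'E'
from h import *
im=viewer.capture('wrist')
cv2.imwrite('pics/w2.png',cv2.resize(im[:,:,::-1],(800,600),interpolation=cv2.INTER_CUBIC))
print(ctrl.sense()['eef_pos'],ctrl.sense()['grip_width'])
E
```

```text
[641.12905505  -6.17436451 406.04380653] 0.7989428952031244
```

View pics/w2.png

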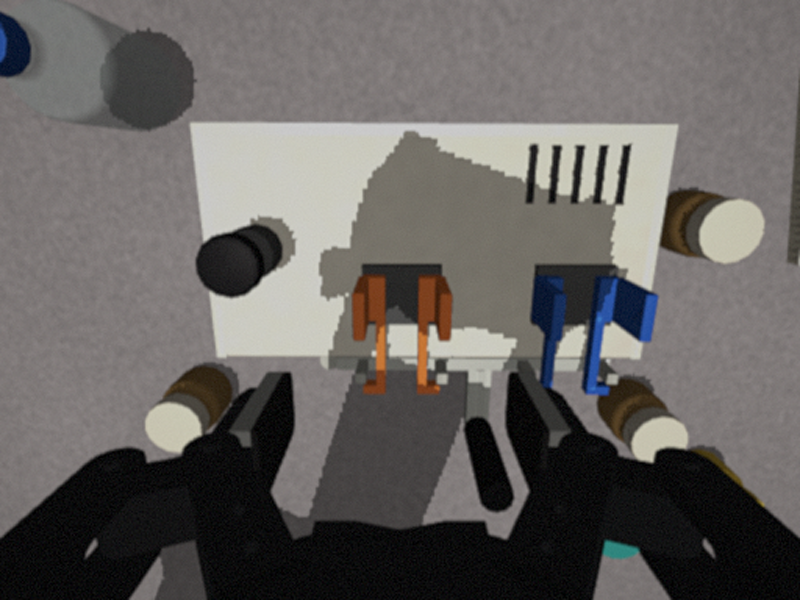

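>>> {"fn": "drive_tool", "kwargs": {
  "rows": [
    [[0,-0.012,-0.2,0,0,0],[0,-0.012,-0.5,0,0,0],[0,-0.012,-0.7,0,0,0],[0,-0.012,-0.8,0,0,0]]
  ]
}}

```text
time_s: 6.42
eef_pos: [641.2, -6.3, 324.8]
ee_rot: [-0.001, 0.998, 0.067, -0.002]
force: [-0.1, -0.1, 0.5]
grip_width: 0.8
```

>>> {"fn": "drive_tool", "kwargs": {
  "rows": [
    [[0,0,-0.1,0,0,0],[0,0,-0.2,0,0,0],[0,0,-0.23,0,0,0],[0,0,-0.23,0,0,0]]
  ]
}}

```text
time_s: 6.92
eef_pos: [641.2, -6.3, 301.9]
ee_rot: [-0.001, 0.998, 0.067, -0.002]
force: [0.7, -0.2, -0.1]
grip_width: 0.798
```

```bash
python3 - <<'E'
from h import *
im=viewer.capture('wrist')
cv2.imwrite('pics/w3.png',cv2.resize(im[:,:,::-1],(800,600),interpolation=cv2.INTER_CUBIC))
s=ctrl.sense();print(s['eef_pos'],s['force'])
E
```

```text
[641.24904103  -6.397683   302.17636045] [ 0.23828021 -0.06007834  0.38734923]
```

View pics/w3.png

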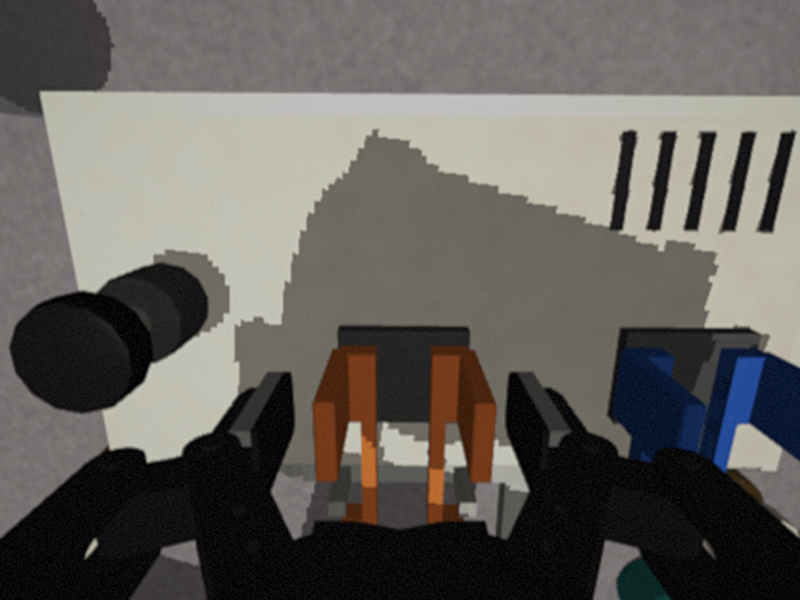

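>>> {"fn": "drive_tool", "kwargs": {
  "rows": [
    [[0,-0.012,0,0,0,0],[0,-0.012,0,0,0,0],[0,-0.012,0,0,0,0],[0,-0.012,0,0,0,0],[0,-0.012,0,0,0,0],[0,-0.012,0,0,0,0]]
  ],
  "fingers": -1,
  "force": 30
}}

```text
time_s: 7.72
eef_pos: [641.3, -7.4, 303.7]
ee_rot: [-0.001, 0.998, 0.067, -0.001]
force: [-2.4, 2.1, 8.5]
grip_width: 0.358
```

```bash
python3 - <<'E'
from h import *
im=viewer.capture('wrist')
cv2.imwrite('pics/w4.png',cv2.resize(im[:,:,::-1],(800,600),interpolation=cv2.INTER_CUBIC))
s=ctrl.sense();print(s['eef_pos'],s['force'],s['grip_width']*85)
E
```

```text
[641.28538908  -7.39360483 303.69775831] [-3.14745478  1.26283156  8.79938746] 30.750227144726473
```

View pics/w4.png

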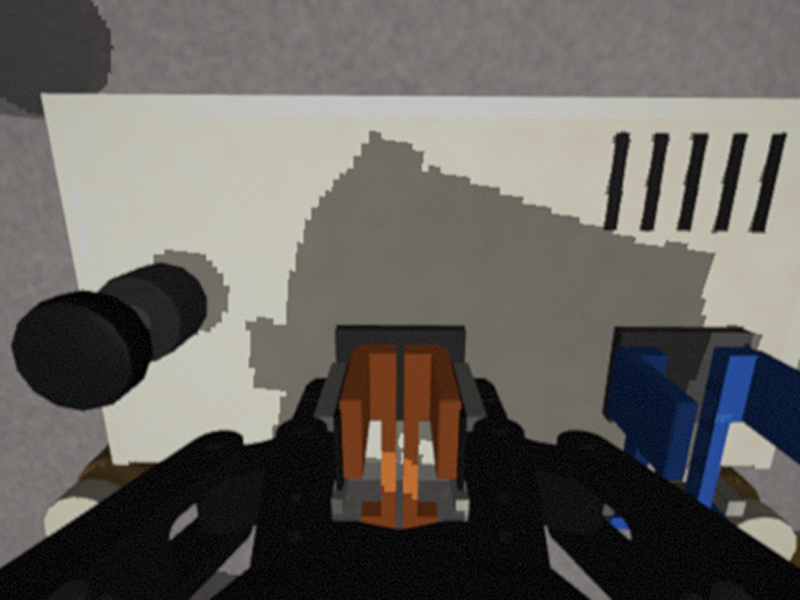

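>>> {"fn": "drive_tool", "kwargs": {
  "rows": [
    [[0,0,0,0,0,0],[0,0,0,0,0,0],[0,0,0,0,0,0],[0,0,0.2,0,0,0],[0,0,0.5,0,0,0],[0,0,0.65,0,0,0],[0,0,0.7,0,0,0]]
  ],
  "fingers": 0.6
}}

```text
time_s: 8.65
eef_pos: [641.3, -7.4, 374.0]
ee_rot: [-0.001, 0.998, 0.067, -0.0]
force: [0.0, 0.1, -0.4]
grip_width: 0.799
```

>>> {"fn": "drive_tool", "kwargs": {
  "rows": [
    [[0.06,-0.45,0,0,0,0],[0.12,-0.95,0,0,0,0],[0.12,-0.95,0,0,0,0],[0.12,-0.95,0,0,0,0]]
  ]
}}

```text
time_s: 9.15
eef_pos: [653.3, -102.0, 373.1]
ee_rot: [-0.001, 0.998, 0.067, -0.001]
force: [0.1, 0.5, 1.0]
grip_width: 0.799
```

```bash
python3 - <<'E'
from h import *
im=viewer.capture('wrist')
cv2.imwrite('pics/w5.png',cv2.resize(im[:,:,::-1],(800,600),interpolation=cv2.INTER_CUBIC))
s=ctrl.sense();print(s['eef_pos'],s['ee_rot'],s['force'],s['grip_width']*85)
E
```

```text
[ 653.2748268  -101.45188042  373.47612324] [-1.06497938e-03  9.97699767e-01  6.77729120e-02 -9.34028056e-04] [-0.89823224  0.03068237  0.06644368] 68.15986075855466
```

View pics/w5.png

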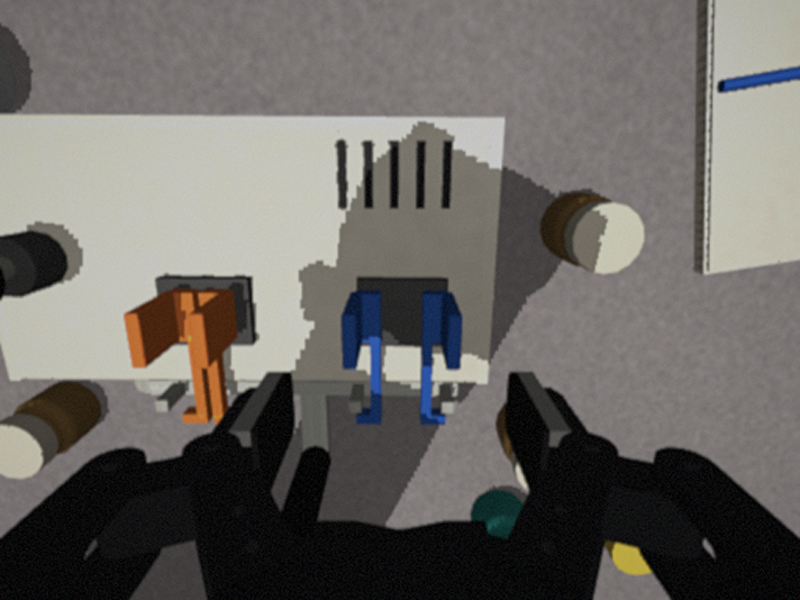

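>>> {"fn": "drive_tool", "kwargs": {
  "rows": [
    [[0,-0.01,-0.2,0,0,0],[0,-0.01,-0.45,0,0,0],[0,-0.01,-0.6,0,0,0],[0,-0.01,-0.7,0,0,0],[0,-0.01,-0.7,0,0,0]]
  ]
}}

```text
time_s: 9.82
eef_pos: [653.3, -102.2, 303.2]
ee_rot: [-0.001, 0.998, 0.068, -0.001]
force: [0.8, -0.8, -0.1]
grip_width: 0.798
```

>>> {"fn": "drive_tool", "kwargs": {
  "rows": [
    [[0,0,0,0,0,0],[0,0,0,0,0,0],[0,0,0,0,0,0],[0,0,0,0,0,0],[0,0,0,0,0,0],[0,0,0,0,0,0]]
  ],
  "fingers": -1
}}

```text
time_s: 10.58
eef_pos: [653.4, -102.5, 305.2]
ee_rot: [-0.0, 0.998, 0.068, 0.0]
force: [-0.8, -0.9, 7.8]
grip_width: 0.36
```

```bash
python3 - <<'E'
from h import *
im=viewer.capture('wrist')
cv2.imwrite('pics/w6.png',cv2.resize(im[:,:,::-1],(800,600),interpolation=cv2.INTER_CUBIC))
s=ctrl.sense();print(s['eef_pos'],s['force'],s['grip_width']*85)
E
```

```text
[ 653.4263828  -102.47235431  305.22596642] [-2.73413505 -0.98321914  7.80891809] 30.5104986598863
```

View pics/w6.png

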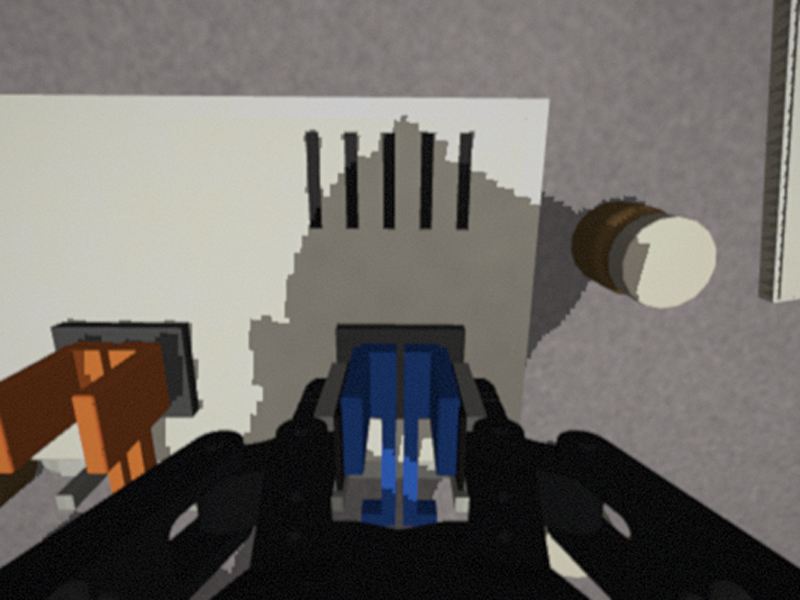

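>>> {"fn": "drive_tool", "kwargs": {
  "rows": [
    [[0,0,0,0,0,0],[0,0,0,0,0,0],[0,0,0,0,0,0],[0,0,0.2,0,0,0],[0,0,0.5,0,0,0],[0,0,0.75,0,0,0],[0,0,0.85,0,0,0]]
  ],
  "fingers": 0.6
}}

```text
time_s: 11.5
eef_pos: [653.4, -102.4, 391.5]
ee_rot: [-0.0, 0.998, 0.068, 0.001]
force: [-0.2, -0.1, -0.5]
grip_width: 0.796
```

>>> {"fn": "drive_tool", "kwargs": {
  "rows": [
    [[-0.4,0.15,0,0,0,0.1],[-0.8,0.3,0,0,0,0.2],[-0.95,0.37,0,0,0,0.22],[-0.95,0.37,0,0,0,0.22]]
  ],
  "fingers": 0.4
}}

```text
time_s: 12.0
eef_pos: [558.0, -65.1, 391.4]
ee_rot: [-0.0, 0.971, 0.238, 0.001]
force: [0.1, -0.6, 0.8]
grip_width: 0.697
```

```bash
python3 - <<'E'
from h import *
import pickle
print('w1 post',onz('wrist',(298.2,168.3),180,pickle.load(open('w1.pkl','rb'))))
im=viewer.capture('wrist')
cv2.imwrite('pics/w7.png',cv2.resize(im[:,:,::-1],(800,600),interpolation=cv2.INTER_CUBIC))
s=ctrl.sense();print(s['eef_pos'],s['ee_rot'],s['joints'],s['grip_width']*85)
im=viewer.capture('scene')
cv2.imwrite('pics/s7.png',cv2.resize(im[100:300,140:400,::-1],None,fx=3,fy=3,interpolation=cv2.INTER_CUBIC))
E
```

```text
w1 post [560.4650684  -64.31304566 180.        ]
[558.60987181 -65.44213627 391.26182672] [-2.98618991e-04  9.71280368e-01  2.37935692e-01  9.82301595e-04] [-0.32513585  0.40515901  1.40334522  0.00160237  1.33174979  0.76480196] 59.761501869434184
```

View pics/w7.png

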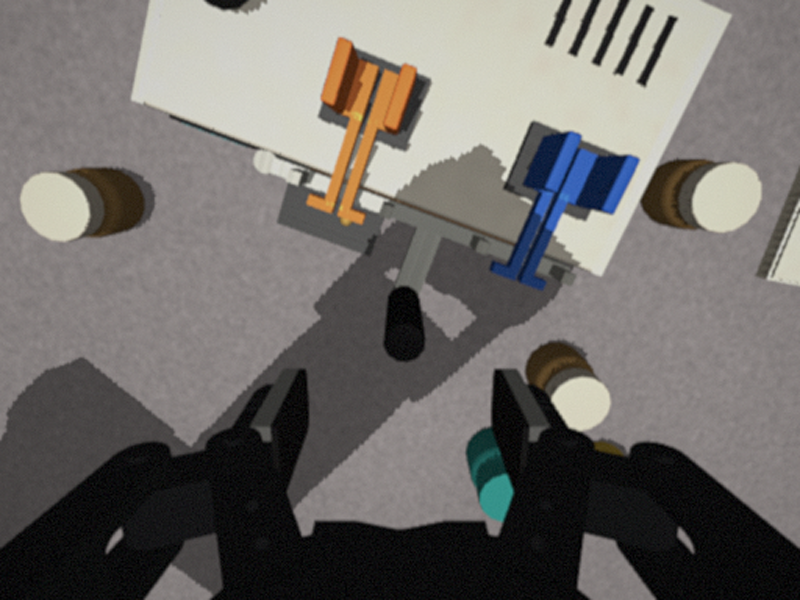

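View pics/s7.png

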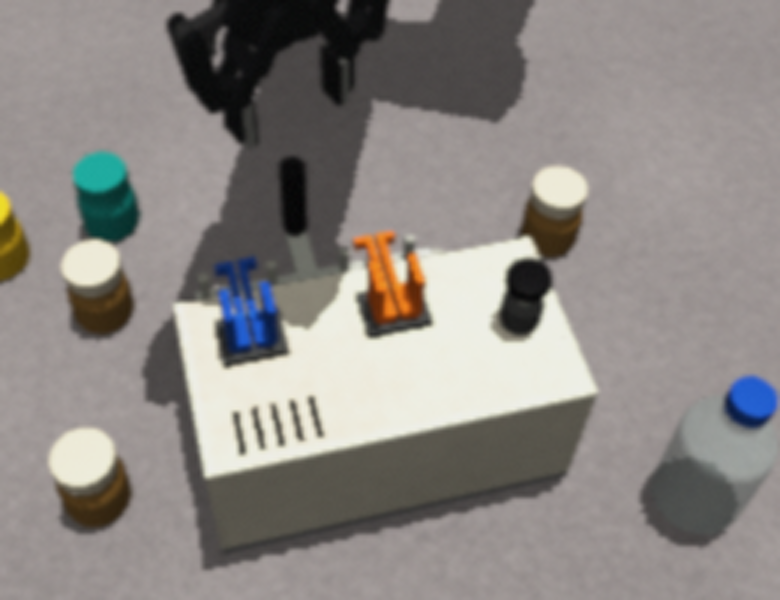

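>>> {"fn": "drive_tool", "kwargs": {
  "rows": [
    [[0.015,0.01,-0.2,0,0,0],[0.015,0.01,-0.45,0,0,0],[0.015,0.01,-0.7,0,0,0],[0.015,0.01,-0.8,0,0,0],[0.015,0.01,-0.8,0,0,0]]
  ]
}}

```text
time_s: 12.72
eef_pos: [560.8, -64.9, 310.8]
ee_rot: [-0.0, 0.971, 0.238, 0.001]
force: [0.7, 0.2, 0.6]
grip_width: 0.7
```

>>> {"fn": "drive_tool", "kwargs": {
  "rows": [
    [[0,0,0,0,0,0],[0,0,0,0,0,0],[0,0,0,0,0,0],[0,0,0,0,0,0],[0,0,0,0,0,0],[0,0,0,0,0,0]]
  ],
  "fingers": -1,
  "force": 80
}}

```text
time_s: 13.48
eef_pos: [561.0, -65.1, 311.6]
ee_rot: [0.0, 0.971, 0.238, 0.001]
force: [0.6, -2.4, 5.7]
grip_width: 0.187
```

```bash
python3 - <<'E'
from h import *
im=viewer.capture('wrist')
cv2.imwrite('pics/w8.png',cv2.resize(im[:,:,::-1],(800,600),interpolation=cv2.INTER_CUBIC))
s=ctrl.sense();print(s['eef_pos'],s['force'],s['grip_width']*85)
E
```

```text
[560.99314391 -65.14319349 311.65544824] [ 1.44665503 -1.6023998   5.9821729 ] 16.03274585029591
```

View pics/w8.png

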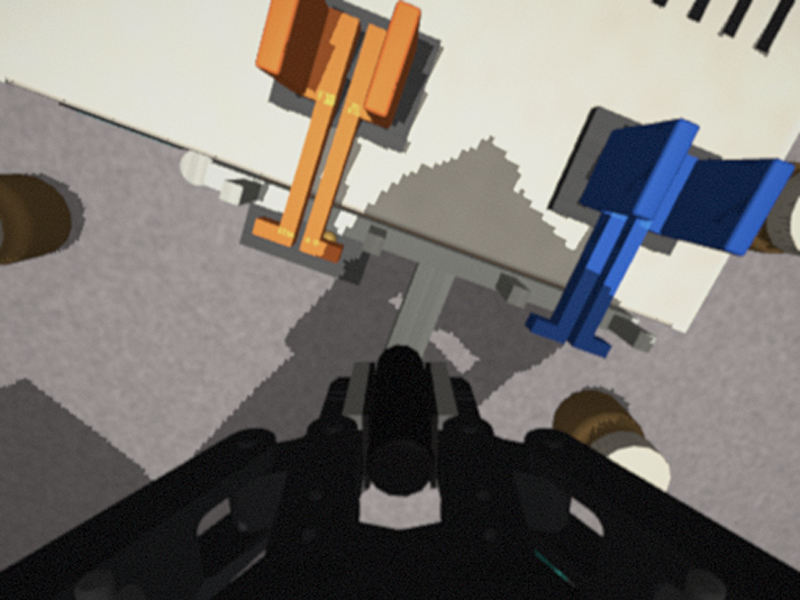

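```bash
python3 - <<'E'
import numpy as np
v=np.array([-31.4,-97.0])
f=lambda t:np.array([v[0]*np.cos(t)+v[1]*np.sin(t),-v[0]*np.sin(t)+v[1]*np.cos(t)])
for t in np.arange(.1,1.56,.1): print(round(t,2),((f(t)-v)/100).round(3))
E
```

```text
0.1 [-0.095  0.036]
0.2 [-0.186  0.082]
0.3 [-0.273  0.136]
0.4 [-0.353  0.199]
0.5 [-0.427  0.269]
0.6 [-0.493  0.347]
0.7 [-0.551  0.43 ]
0.8 [-0.601  0.519]
0.9 [-0.641  0.613]
1.0 [-0.672  0.71 ]
1.1 [-0.693  0.81 ]
1.2 [-0.704  0.911]
1.3 [-0.705  1.013]
1.4 [-0.695  1.115]
1.5 [-0.676  1.215]
```

>>> {"fn": "drive_tool", "kwargs": {
  "rows": [
    [[-0.048,0.017,0,0,0,0],[-0.095,0.036,0,0,0,0],[-0.14,0.058,0,0,0,0],[-0.186,0.082,0,0,0,0],[-0.23,0.108,0,0,0,0],[-0.273,0.136,0,0,0,0],[-0.273,0.136,0,0,0,0]]
  ]
}}

```text
time_s: 14.4
eef_pos: [533.5, -51.3, 311.7]
ee_rot: [0.0, 0.971, 0.238, 0.001]
force: [3.2, -0.6, 1.3]
grip_width: 0.191
```

```bash
python3 - <<'E'
from h import *
im=viewer.capture('wrist')
cv2.imwrite('pics/w9.png',cv2.resize(im[:,:,::-1],(800,600),interpolation=cv2.INTER_CUBIC))
s=ctrl.sense();print(s['eef_pos'],s['force'],s['grip_width']*85)
E
```

```text
[533.62813986 -51.39758644 311.68619045] [ 2.4468351  -0.22196134  2.09824696] 16.07382364468032
```

View pics/w9.png

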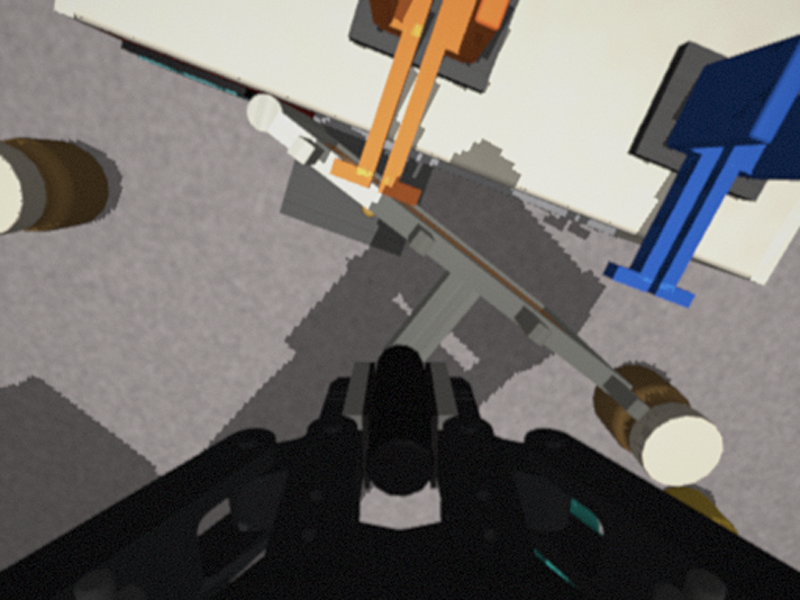

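>>> {"fn": "drive_tool", "kwargs": {
  "rows": [
    [[-0.04,0.03,0,0,0,0],[-0.08,0.063,0,0,0,0],[-0.118,0.098,0,0,0,0],[-0.154,0.133,0,0,0,0],[-0.188,0.172,0,0,0,0],[-0.22,0.211,0,0,0,0],[-0.25,0.252,0,0,0,0],[-0.278,0.294,0,0,0,0],[-0.304,0.338,0,0,0,0],[-0.328,0.383,0,0,0,0]]
  ]
}}

```text
time_s: 15.7
eef_pos: [500.8, -12.9, 311.7]
ee_rot: [0.0, 0.971, 0.238, 0.002]
force: [5.9, -1.3, -0.9]
grip_width: 0.19
```

```bash
python3 - <<'E'
from h import *
im=viewer.capture('wrist')
cv2.imwrite('pics/w10.png',cv2.resize(im[:,:,::-1],(800,600),interpolation=cv2.INTER_CUBIC))
s=ctrl.sense();print(s['eef_pos'],s['force'],s['grip_width']*85)
E
```

```text
[500.60651165 -12.40914814 311.70574735] [ 5.30461921 -1.27886748 -0.72505913] 16.134524220651777
```

View pics/w10.png

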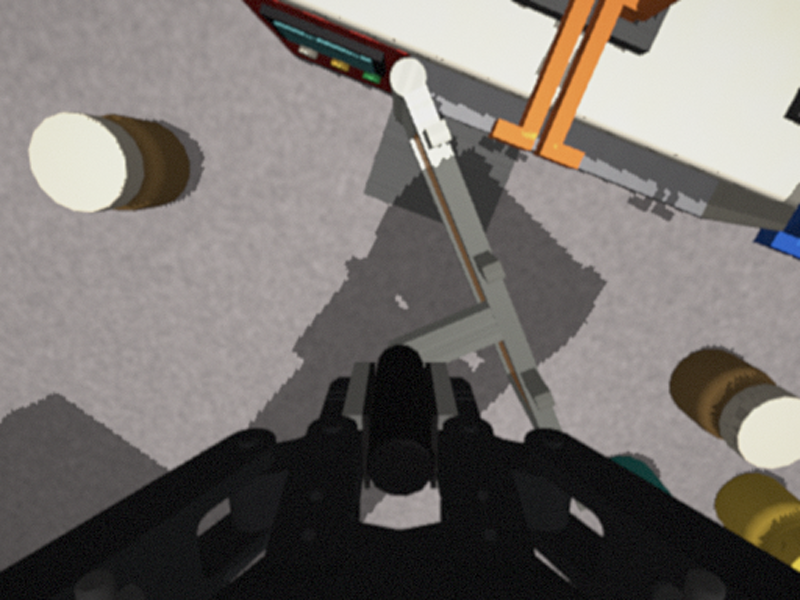

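>>> {"fn": "drive_tool", "kwargs": {
  "rows": [
    [[-0.02,0.047,0,0,0,-0.02],[-0.04,0.094,0,0,0,-0.04],[-0.057,0.142,0,0,0,-0.06],[-0.071,0.191,0,0,0,-0.08],[-0.082,0.241,0,0,0,-0.1],[-0.092,0.291,0,0,0,-0.12],[-0.098,0.341,0,0,0,-0.14],[-0.103,0.392,0,0,0,-0.16],[-0.104,0.443,0,0,0,-0.18],[-0.104,0.494,0,0,0,-0.2]]
  ]
}}

```text
time_s: 17.0
eef_pos: [490.5, 36.8, 311.7]
ee_rot: [0.001, 0.997, 0.082, 0.003]
force: [9.5, -5.6, -3.1]
grip_width: 0.19
```

>>> {"fn": "drive_tool", "kwargs": {
  "rows": [
    [[0.005,0.055,0,0,0,0],[0.01,0.11,0,0,0,0],[0.018,0.15,0,0,0,0],[0.018,0.15,0,0,0,0],[0.018,0.15,0,0,0,0]]
  ]
}}

```text
time_s: 17.62
eef_pos: [492.3, 51.5, 311.6]
ee_rot: [0.002, 0.997, 0.082, 0.003]
force: [4.8, -5.2, 0.5]
grip_width: 0.189
```

```bash
python3 - <<'E'
from h import *
im=viewer.capture('wrist')
cv2.imwrite('pics/w11.png',cv2.resize(im[:,:,::-1],(800,600),interpolation=cv2.INTER_CUBIC))
im=viewer.capture('scene')
cv2.imwrite('pics/s11.png',cv2.resize(im[60:300,120:400,::-1],None,fx=2.5,fy=2.5,interpolation=cv2.INTER_CUBIC))
s=ctrl.sense();print(s['time_s'],s['eef_pos'],s['force'],s['grip_width']*85)
p=s['eef_pos'][:2]-[590,31.2];print(np.hypot(*p),np.degrees(np.arctan2(-97,-31.4)-np.arctan2(p[1],p[0]))%360)
E
```

```text
17.725 [492.2809443   51.43294358 311.68249821] [ 4.95763365 -5.66620154  0.83140747] 15.872434033480676
99.79171234895722 83.76056445936325
```

View pics/w11.png

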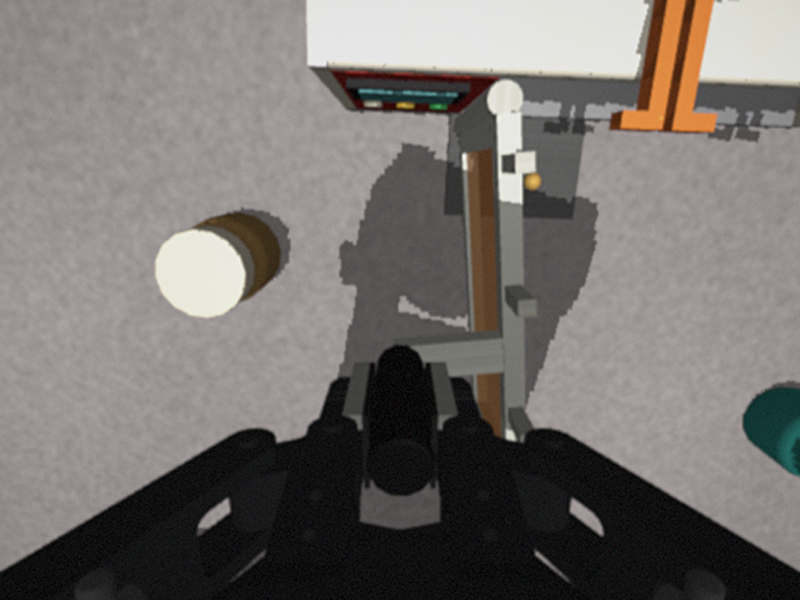

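View pics/s11.png

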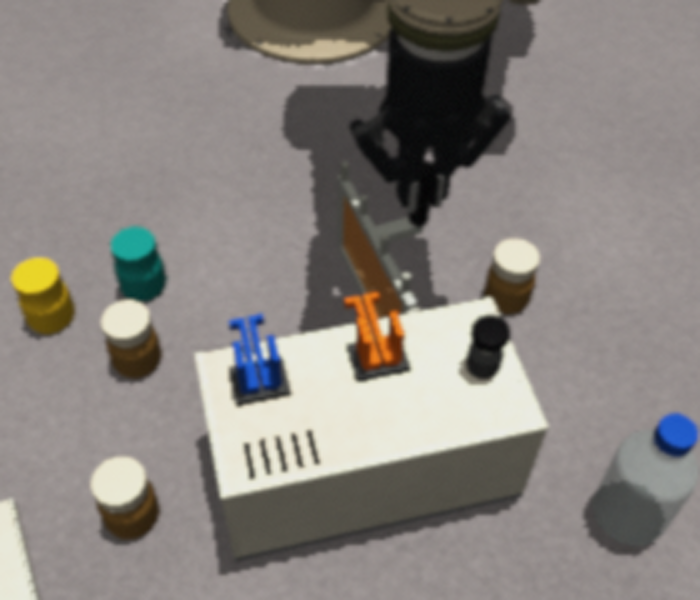

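```bash
python3 -c "
from rig import ctrl
print(ctrl.finish_job())"
```

```text
the job is handed in; nothing more can be done
None
```

The sample chamber is ready and I handed the job in at about 17.7 s of the 56 s allowed; no verdict was reported.

- **Vent plunger:** I pressed it to its stop. The fingertips reached 157.9 mm, where the stop should be. Pushing harder, up to 17 N, moved it no further.
- **Catches:** I squeezed the orange catch and then the blue one. The fingers closed to about 30.8 mm and 30.5 mm, against 32 mm nominal when fully in. I take the small difference as play in the grip. The pictures show both pairs of lips meeting, and they stayed in after I let go.
- **Gate:** I took it by the black post and swung it past the click to about 84 degrees, worked out from the tool position. The wrist picture agrees, with the panel about square to the front. It is still held by the post with 80 N of grip and a steady pull of about 7.5 N.
- **Jars and bottle:** the last scene picture shows the three jars and the bottle still standing where they were.

The chamber positions from the two fixed cameras and the wrist camera differed by 2–3 mm, within what the grips allowed. No check failed.

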